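Set the length stop to a sample profile

ROBOT

A 7-joint arm with a two-finger parallel gripper is mounted at the origin on the work surface. World frame = base frame: x ahead of the robot, y to its left, z up, the work surface at z = 0. Lengths are in m, angles in rad, forces in N, time in s.
With the tool pointing down it reaches from about 0.4 to 0.85 m from the base axis. Payload 10.4 kg.
Tool frame: the origin (TCP) lies between the finger pads; the fingertips stand 14 mm ahead of it and the grasp point (between the pads) lies 5 mm behind it; z points along the fingers, y is the direction in which the jaws open and shut (so a half turn about z gives the same grasp; the last joint's range is limited). The gripper opens to 87 mm and grips with 3 to 60 N. Pads are 19 mm wide; open, the fingers measure 117 mm over their backs; the gripper's body (75 mm by 190 mm) begins 51 mm behind the grasp point.
Start: joints at [-1.204, 0.332, -0.065, 1.46, 0.022, 1.35, -0.088], TCP at [0.237, 0.578, 0.204] pointing down, gripper open.
Joint ranges: [-2.6, 2.6], [-0.5, 2.12], [-1.47, 1.34], [0.16, 2.42], [-1.27, 4.41], [0.06, 2.06], [-2.6, 2.6]. Speed limits (rad/s): [2.22, 2.22, 2.79, 2.79, 3.14, 3.14, 3.14].

INTERFACE

Orientations are given as a unit quaternion [x, y, z, w].
In Python, from bench import readout, camera, calibration, order gives the robot as it stands.
- The arm moves only by the tool apply_moves, never from a script. Its argument "deltas" is a list of rows, each an object with "translation": the shift along the world's x, y, z in m, a list of three; "turn": the turn, a rotation vector about the world's x, y, z in rad, a list of three; "hand": the finger opening in m, from 0 to 0.087. A call has 1 to 5 rows; each row shifts and turns the pose as measured when the row begins; what a row does not reach is not made up. A row lasts 1/10 s, in which the tool goes at most 50 mm and 8.59 degrees, less where a joint would pass 70% of its speed; a pose out of reach is approached as far as the arm can. A call with a gripper value outside its range is refused whole. The fingers move at their own pace and stop on an object; "newtons" is the grip in N (left out, the last holds). Time passes only in rows, so rows that do not move let the fingers close. It gives the time, the measured TCP pose, the force and the opening at its end, in the units of the state.
- readout.read_state(): the state, without advancing time (a new reading comes with each control period).
- camera(name): name is "scene" or "top"; returns the picture (384x512x3 uint8, red, green, blue); there is no depth.
- calibration(name): a dict with "fx", "fy", "cx", "cy" (pixels), "extrinsics" (4x4, takes a point from world to camera coordinates). Camera axes: x right, y down, z forward; pixel columns grow to the right and rows downward; lengths in m; the calibration is good to about 2 mm. A picture is of the moment at which its call begins. calibration takes no time and is no camera call.
- order.close_job(): hands the job in, once; it reports no verdict.
The state is a dict: "time": time; "joint_positions": joint angles; "joint_vel": joint speeds; "joint_torque": joint torques, N m; "ee_pos": TCP position; "eef_rot": TCP orientation; "ft_force": force on the tool from outside, world axes, zero at the start; "torque": the same for the moment, N m; "width": finger opening in m.
Only numpy, scipy, OpenCV 4.12 (cv2) and the standard library are available. Lean on these libraries where they do the work, as an engineer would, in place of code of your own. Each camera call takes 0.05 s, during which the arm holds its last target. There are 200 camera calls.

TASK

Set the sliding length stop to the piece of channel lying in the trough. The stop has to stand between index holes, so pull its spring plunger up and turn the knob clockwise into the rest notch, where it stays up by itself. Then slide the freed stop along the bar until it has pushed the channel home against the fixed end fence, press it there with a push of about 10 N so that the channel is nipped without being crushed, and let go, leaving the stop standing against the channel and the other things on the bench alone.

Things in the scene. Friction and masses are not known exactly. Their poses are not given: they have to be found in the camera images.
- rail: Length-stop rail, fixed on the bench: flat aluminium bed 130 x 520 x 20 mm; origin under its centre, y along its length, z up. A 36 mm wide trough with 6 mm lips runs along x = -35 mm (robot side). A steel index bar 50 mm wide, its top 32 mm above the bench, runs along x = +30 mm, with 10 mm holes every 20 mm.
- fence: Fixed end fence, dark steel, bolted to the bar near the -y end; its plate (46 mm wide, 7 to 37 mm above the trough floor) stands across the trough. Origin: on the trough floor, centre of the trough, in the plane of the fence's face, which looks along +y of the rail towards the channel.
- carriage: Sliding stop on the bar: grey saddle 64 (x) x 84 (y) x 22 mm with a dark stop arm across the trough. Origin on the bar's top under the plunger axis; axes as the rail's. Slides along the rail only, held by a plunger pin (1 mm play) in a hole; once free it drags with about 3 N, stays where it is left, and can go 130 mm from the start towards the fence (-y).
- stop_face (a point): Point on the stop arm's working face, which looks along -y of the rail towards the channel: on the trough's centre line, 18 mm above the trough floor. It lies 50 mm from the plunger axis towards the fence.
- plunger (a joint): Lift of the plunger, m. 0: sprung down, pin 6 mm deep in a bar hole, its cross pin in the guide's deep slot, so that the knob cannot turn. From 0.011 the cross pin is clear and the knob can turn; 0.015 is the end of the stroke. Parked in the rest notch it reads about 0.0075. The spring pulls down with 7 N at 0, rising to 14.5 N at 0.015.
- knob (a joint): Turn of the knob and its cross pin, rad, positive clockwise seen from above. 0: knob's long side along the bar (locked). The rest notch is 3 mm deep, its middle at 1.31 (75 degrees), and holds the cross pin anywhere from 1.15 to 1.47; a high wall stops it at about 1.47. Turning the other way from 0 is blocked.
- knob_grip (a point): Centre of the black plunger knob, on its upright axis on top of the saddle, 95 mm above the bench when locked. The knob is oblong with round ends: 48 mm long, 30 mm across its two flats, 22 mm high. When locked its flats face along +x and -x of the rail. Below it is a steel guide 27 mm across; 28 mm are free between saddle top and knob underside.
- profile: Loose piece of punched steel U-channel, open side up, lying in the trough between stop arm and fence with gaps at its ends: 160 mm long (y, along the trough), 32 mm wide, 22 mm high, 2.5 mm walls, 0.1 to 0.2 kg. Origin: centre of its underside.
- hammer: Bystander: hammer, 260 mm long, wooden handle, lying beyond the rail. Origin midway along it, on the bench.
- cup: Bystander: green plastic cup, 72 mm across, 70 mm high, beyond the rail. Origin: centre of its underside.
- offcut: Bystander: 110 mm offcut of the same channel, lying on the bare bench, not in the trough. Origin: centre of its underside.
- drill_case: Bystander: closed black drill case 240 x 200 x 85 mm to the robot's left. Origin: centre of its underside.
There are look-alikes about, which are no part of the job. What is shaped like the profile but pink or turquoise is not meant.

How it is judged:
By the outcome, as a careful person would: the job done as asked, in the order asked, and still so for the second after the job is handed in, with the robot touching nothing.
It also fails if it takes over 64 s, if anything falls off the work surface, if the arm or the gripper's body presses on something with over 40 N, if the wrist force passes 120 N, or if a joint passes its speed limit or range.

## Working session

There is one attempt and no reset: what is moved stays moved. The work goes in short steps, Python scripts to look and compute and a tool call to move; the robot and the scene stay as the last step left them, time stands still between calls to the robot, and variables do not carry over. Pictures are saved under pics/ and viewed, about 8 in all and at most 12, crops included, and the job is handed in when it is done.

Besides the shell and the picture viewer there is one more tool, called as name(argument=value, ...) on one line, values as JSON. apply_moves: Moves the arm, as the interface text tells. Its arguments: {"type":"object","properties":{"deltas":{"type":"array","items":{"type":"object","properties":{"translation":{"type":"array","items":{"type":"number"}},"turn":{"type":"array","items":{"type":"number"}},"hand":{"type":"number"}}}},"newtons":{"type":"number"}},"required":["deltas"]}

```bash
ls; mkdir -p pics
python3 - <<'E'
from bench import readout,camera,calibration
import cv2
for n in("scene","top"):
    cv2.imwrite(f"pics/{n}0.png",cv2.resize(camera(n)[:,:,::-1],(800,600),interpolation=cv2.INTER_CUBIC)); print(n,calibration(n))
print(readout.read_state())
E
```

```text
pics
scene {'fx': 361.19205643042466, 'fy': 361.19205643042466, 'cx': 251.29418684432363, 'cy': 195.19025606527683, 'extrinsics': array([[-0.88097203,  0.4726039 , -0.02310485,  0.44306662],
       [ 0.27404762,  0.46982253, -0.83914521, -0.13588619],
       [-0.38572812, -0.74559529, -0.54341648,  1.72399674],
       [ 0.        ,  0.        ,  0.        ,  1.        ]])}
top {'fx': 354.3219931578668, 'fy': 354.3219931578668, 'cx': 257.9371172881542, 'cy': 192.8776640956041, 'extrinsics': array([[-2.86719705e-03, -9.99791452e-01,  2.02195680e-02,
         8.07704889e-02],
       [-9.85072928e-01, -6.56259761e-04, -1.72136274e-01,
         5.32796702e-01],
       [ 1.72113645e-01, -2.04112976e-02, -9.84865611e-01,
         1.10417724e+00],
       [ 0.00000000e+00,  0.00000000e+00,  0.00000000e+00,
         1.00000000e+00]])}
{'time': 0.1, 'joint_positions': array([-1.20361118,  0.33279136, -0.06468065,  1.46082245,  0.02160416,
        1.3498805 , -0.08851156]), 'joint_vel': array([ 0.0018105 , -0.00162971, -0.00036997, -0.00189432, -0.00112881,
       -0.00105224, -0.0006649 ]), 'joint_torque': array([ 1.58676739e-03, -6.24539995e+01,  2.44378980e-02, -3.90719426e+01,
       -6.14538300e-02,  3.64887679e-02,  7.77297510e-05]), 'ee_pos': array([0.23737732, 0.57779354, 0.20376092]), 'eef_rot': array([ 1.93666241e-01,  9.81067288e-01, -5.97036116e-04, -8.56604992e-05]), 'ft_force': array([-0.39790344,  0.80566435, -0.11762775]), 'torque': array([ 0.03731576, -0.0422882 , -0.00489294]), 'width': 0.08687809195970893}
```

View pics/scene0.png

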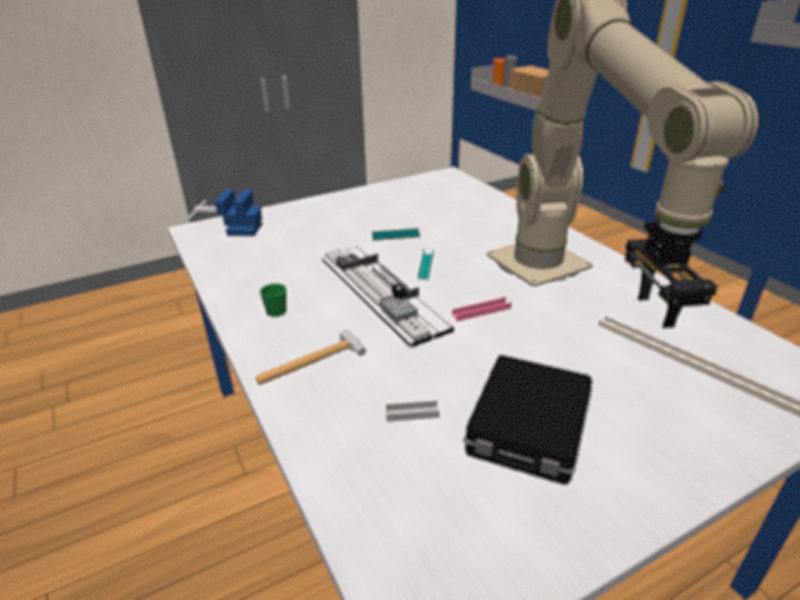

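View pics/top0.png

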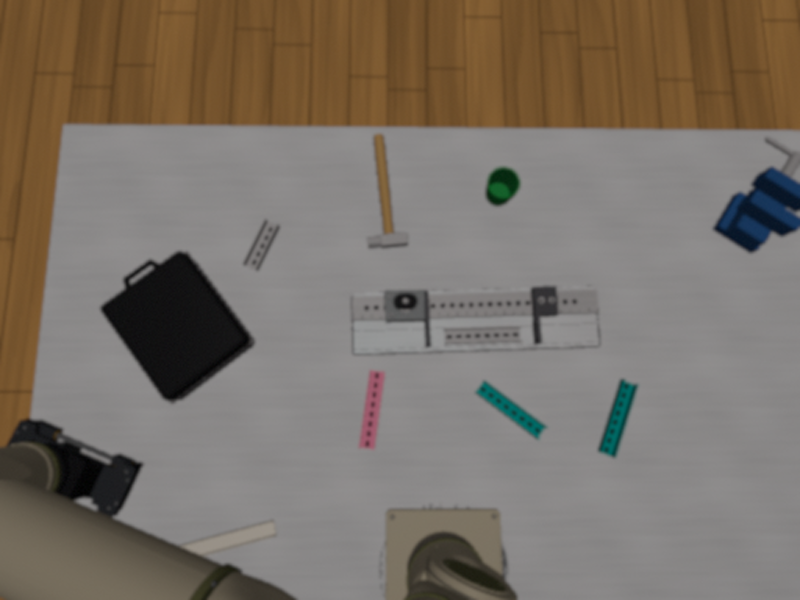

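The scene picture shows the rail with its stop at about (400,300). In the top picture (800x600):
- **Rail:** (352–600, 288–355).
- **Knob:** (405,301).
- **Fence:** (540,315).
- **Look-alikes for the channel:** the grey piece in the trough (482,336), the grey offcut (262,245), a pink piece (372,410), and turquoise pieces (510,410) and (618,418).

I choose the grey piece in the trough and will check it in a close crop.

```bash
cat > h.py <<'E'
import numpy as np, cv2
from bench import readout,camera,calibration
def pt(name,u,v,z):   # native pixel -> world point at height z
    c=calibration(name);E=c["extrinsics"];R,t=E[:3,:3],E[:3,3]
    d=R.T@np.array([(u-c["cx"])/c["fx"],(v-c["cy"])/c["fy"],1]);o=-R.T@t
    return o+d*(z-o[2])/d[2]
def px(name,P):
    c=calibration(name);q=c["extrinsics"]@np.append(P,1)
    return c["cx"]+c["fx"]*q[0]/q[2],c["cy"]+c["fy"]*q[1]/q[2]
def crop(name,u0,v0,w,h,k,out,im=None):
    im=camera(name) if im is None else im
    cv2.imwrite(out,cv2.resize(im[v0:v0+h,u0:u0+w,::-1],None,fx=k,fy=k,interpolation=cv2.INTER_CUBIC))
E
python3 - <<'E'
from h import *
ims=[crop("top",220,180,170,52,4.7,"pics/a.png"),crop("scene",200,150,100,75,6,"pics/b.png")]
a=cv2.imread("pics/a.png");b=cv2.imread("pics/b.png");print(a.shape,b.shape)
E
```

```text
(244, 799, 3) (450, 600, 3)
```

View pics/a.png

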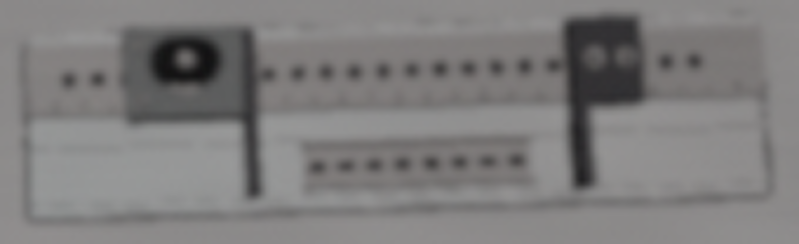

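The crop shows a grey channel at (303–530, 140–190) between the stop arm face (~260) and the fence face (~572), with the knob at (186,61). It is the right one.

Run:
```python
from h import *
n=lambda x,y:(220+(x+.5)/4.7-.5,180+(y+.5)/4.7-.5)
H=np.array([pt("top",*n(*p),.032) for p in [(69,80),(98,79),(268,74),(297,73),(326,72),(355,71),(383,71),(411,70),(440,69),(469,68),(497,67),(525,66),(554,65),(666,62),(695,61)]])
f=np.polyfit(H[:,1],H[:,0],1);print("yaw",-np.arctan(f[0]),"x at y=",f,H[[0,-1]], np.diff(H[2:13,1]).mean())
for s,p,z in[("BL",(28,220),.02),("BR",(771,194),.02),("knobtop",(186,61),.106),("pL",(303,165),.035),("pR",(530,165),.035),("arm",(260,160),.045),("fence",(572,150),.057)]: print(s,pt("top",*n(*p),z).round(4))
```

```text
yaw 0.03112209067706793 x at y= [-0.03113214  0.52762712] [[ 0.52271694  0.15733903  0.032     ]
 [ 0.53644775 -0.2821266   0.032     ]] -0.02009641829951231
BL [0.4264 0.1854 0.02  ]
BR [ 0.4439 -0.3345  0.02  ]
knobtop [0.5232 0.0776 0.106 ]
pL [ 0.4628 -0.0046  0.035 ]
pR [ 0.4628 -0.162   0.035 ]
arm [0.4652 0.0257 0.045 ]
fence [ 0.4705 -0.186   0.057 ]
```

View pics/b.png

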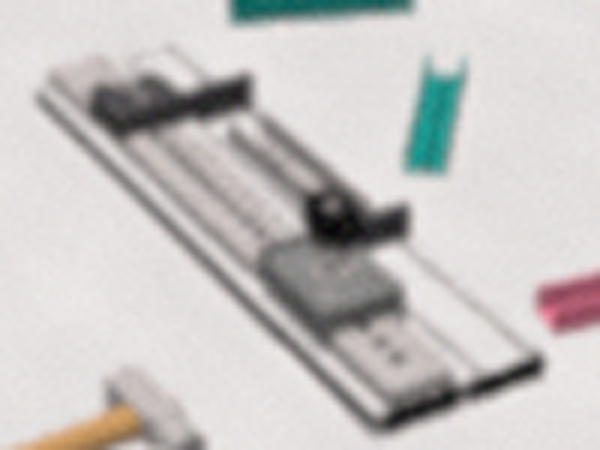

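Picture b confirms the layout: stop arm beyond the saddle, knob at (335,215), channel between arm and fence. The rail yaw is about +0.031 rad and the knob is at about (0.5245, 0.077). About 54 mm of slide is expected. Moving above the knob with the jaws turned along the rail's x.

apply_moves(deltas=[{"translation": [0.024,-0.042,0],"turn": [0,0,-0.096],"hand": 0.087},{"translation": [0.024,-0.042,0],"turn": [0,0,-0.096],"hand": 0.087},{"translation": [0.024,-0.042,0],"turn": [0,0,-0.096],"hand": 0.087},{"translation": [0.024,-0.042,0],"turn": [0,0,-0.096],"hand": 0.087},{"translation": [0.024,-0.042,0],"turn": [0,0,-0.096],"hand": 0.087}], newtons=30)

```text
time: 0.7
ee_pos: [0.3536, 0.3657, 0.2014]
eef_rot: [0.423, 0.906, -0.001, -0.002]
ft_force: [1.6, 0.2, 0.7]
width: 0.0872
```

apply_moves(deltas=[{"translation": [0.024,-0.042,0],"turn": [0,0,-0.096],"hand": 0.087},{"translation": [0.024,-0.042,0],"turn": [0,0,-0.096],"hand": 0.087},{"translation": [0.024,-0.042,0],"turn": [0,0,-0.096],"hand": 0.087},{"translation": [0.024,-0.042,0],"turn": [0,0,-0.096],"hand": 0.087},{"translation": [0,0,0],"turn": [0,0,0],"hand": 0.07}])

```text
time: 1.2
ee_pos: [0.4541, 0.1844, 0.202]
eef_rot: [0.6, 0.8, 0.001, -0.002]
ft_force: [0.6, -0.4, 0.6]
width: 0.0839
```

apply_moves(deltas=[{"translation": [0.022,-0.034,-0.015],"turn": [0,0,-0.084],"hand": 0.07},{"translation": [0.022,-0.034,-0.015],"turn": [0,0,-0.084],"hand": 0.07},{"translation": [0.022,-0.034,-0.015],"turn": [0,0,-0.084],"hand": 0.07},{"translation": [0.003,-0.004,0],"turn": [0,0,0],"hand": 0.07},{"translation": [0,0,0],"turn": [0,0,0],"hand": 0.07}])

```text
time: 1.7
ee_pos: [0.5248, 0.0753, 0.1558]
eef_rot: [0.698, 0.716, 0.002, -0.001]
ft_force: [1.0, 0.4, -0.1]
width: 0.0706
```

```bash
cat > s.py <<'E'
from h import *
from scipy.spatial.transform import Rotation as R
def st():
    s=readout.read_state();M=R.from_quat(s["eef_rot"]).as_matrix()
    p=s["ee_pos"]+0;ex=np.array([np.cos(.031),np.sin(.031),0]);ey=np.array([-ex[1],ex[0],0])
    j=np.degrees(np.arctan2(M[1,1],M[0,1]));j=(j+90)%180-90
    F=s["ft_force"]
    print("t",round(s["time"],2),"p",p.round(4),"jaw",j.round(2),"approach",M[:,2].round(4),"F",F.round(1),"Fx,Fy rail",(F@ex).round(1),(F@ey).round(1),"Mz",s["torque"].round(2),"w",round(s["width"],4),"j",s["joint_positions"].round(2))
if __name__=="__main__": st()
E
python3 s.py; python3 -c "
from h import *
crop('scene',200,110,130,97,6,'pics/c.png')"
```

```text
t 1.7 p [0.5248 0.0753 0.1558] jaw 1.39 approach [ 8.0e-04  4.2e-03 -1.0e+00] F [ 1.   0.4 -0.1] Fx,Fy rail 1.0 0.3 Mz [-0.1   0.06  0.02] w 0.0706 j [-0.63  0.16  0.44  1.8  -0.08  1.2  -0.14]
```

View pics/c.png

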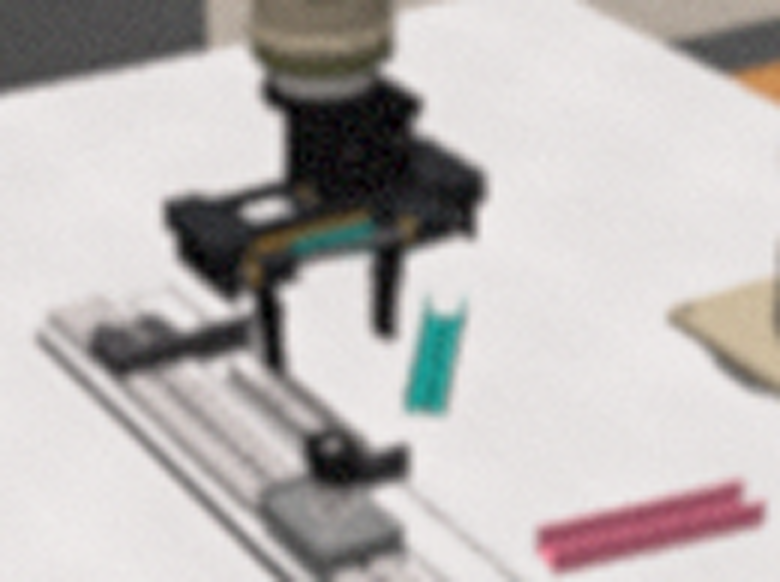

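Picture c shows the jaws straddling above the knob. Knob is at crop (333,452), fingertips at (275,370) and (385,330). Now a descent, staying short of the saddle, then a gentle close.

apply_moves(deltas=[{"translation": [-0.0005,0.002,-0.02],"turn": [-0.004,0,0.007],"hand": 0.065},{"translation": [0,0,-0.02],"turn": [0,0,0],"hand": 0.06},{"translation": [0,0,-0.018],"turn": [0,0,0],"hand": 0.055},{"translation": [0,0,-0.005],"turn": [0,0,0],"hand": 0.055},{"translation": [0,0,0],"turn": [0,0,0],"hand": 0.055}], newtons=15)

```text
time: 2.25
ee_pos: [0.5228, 0.0854, 0.0933]
eef_rot: [0.691, 0.723, 0.003, -0.0]
ft_force: [0.7, 0.3, 0.1]
width: 0.0557
```

```bash
python3 s.py; python3 -c "
from h import *
print('knob from scene',pt('scene',255.4,185.2,.095))
crop('top',230,165,90,60,8,'pics/d.png')"
```

```text
t 2.25 p [0.5228 0.0854 0.0933] jaw 2.56 approach [ 0.0032  0.0041 -1.    ] F [0.7 0.3 0.1] Fx,Fy rail 0.7 0.3 Mz [-0.07  0.05  0.01] w 0.0557 j [-0.62  0.22  0.43  1.87 -0.11  1.07 -0.11]
knob from scene [0.52062681 0.07174224 0.095     ]
```

apply_moves(deltas=[{"translation": [0.001,-0.007,-0.001],"turn": [-0.003,-0.003,-0.012],"hand": 0.055},{"translation": [0,-0.001,0],"turn": [0,0,0],"hand": 0.05},{"translation": [0,0,0],"turn": [0,0,0],"hand": 0.045}])

```text
time: 2.6
ee_pos: [0.5253, 0.0778, 0.095]
eef_rot: [0.695, 0.719, 0.004, 0.003]
ft_force: [0.7, 0.9, 0.6]
width: 0.0484
```

```bash
python3 s.py
```

```text
t 2.6 p [0.5253 0.0778 0.095 ] jaw 1.88 approach [ 0.0101  0.0024 -0.9999] F [0.7 0.9 0.6] Fx,Fy rail 0.8 0.8 Mz [-0.1   0.09  0.03] w 0.0484 j [-0.62  0.22  0.43  1.87 -0.1   1.06 -0.11]
```

apply_moves(deltas=[{"translation": [-0.001,-0.001,-0.002],"turn": [-0.002,0.01,0],"hand": 0.04},{"translation": [0,0,0],"turn": [0,0,0],"hand": 0.025},{"translation": [0,0,0],"turn": [0,0,0],"hand": 0.02},{"translation": [0,0,0],"turn": [0,0,0],"hand": 0.02},{"translation": [0,0,0],"turn": [0,0,0],"hand": 0.02}])

```text
time: 3.1
ee_pos: [0.5247, 0.0766, 0.0936]
eef_rot: [0.696, 0.718, 0.0, -0.0]
ft_force: [0.1, 1.2, 0.4]
width: 0.0221
```

```bash
python3 s.py
```

```text
t 3.1 p [0.5247 0.0766 0.0936] jaw 1.85 approach [ 3.e-04  7.e-04 -1.e+00] F [0.1 1.2 0.4] Fx,Fy rail 0.1 1.2 Mz [-0.07  0.01 -0.02] w 0.0221 j [-0.61  0.22  0.43  1.87 -0.11  1.07 -0.11]
```

Width 22 mm is less than the knob's 30 mm, so I may be missing it. Looking.

Run:
```python
from h import *
crop("scene",215,140,80,60,6.5,"pics/e1.png");crop("top",230,165,90,60,6.5,"pics/e2.png")
a=cv2.imread("pics/e1.png");b=cv2.imread("pics/e2.png")
b=b[:,:560][:, :];o=np.zeros((600,790,3),np.uint8)
a=cv2.resize(a,(400,300));b=cv2.resize(cv2.imread("pics/e2.png"),(450,300))
o=np.zeros((600,800,3),np.uint8);A=cv2.resize(cv2.imread("pics/e1.png")[:,:],(800,600))
cv2.imwrite("pics/e.png",A)
for P in[(.5247,.0766,.106),(.5247,.0766,.0846),(.5247,.0766,.084)]:
    u,v=px("scene",P);print(P,(u-215)*10,(v-140)*10)
```

```text
(0.5247, 0.0766, 0.106) 400.3550909267159 436.23407951401816
(0.5247, 0.0766, 0.0846) 401.30735793118106 482.90734167103466
(0.5247, 0.0766, 0.084) 401.3338320402397 484.2049116032925
```

View pics/e.png

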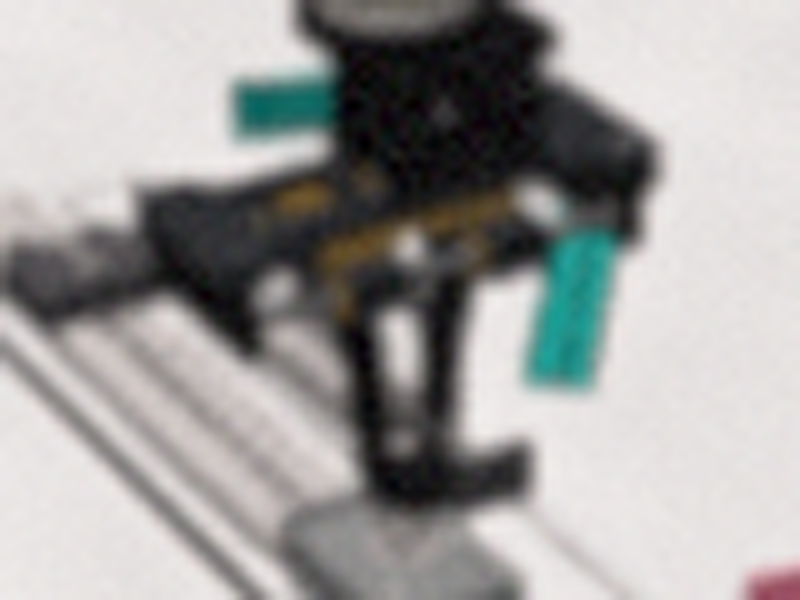

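apply_moves(deltas=[{"translation": [0,0,0],"turn": [0,0,0],"hand": 0.015},{"translation": [0,0,0],"turn": [0,0,0],"hand": 0.015}])

```text
time: 3.4
ee_pos: [0.5246, 0.0767, 0.0936]
eef_rot: [0.696, 0.718, 0.0, -0.0]
ft_force: [0.7, 0.6, 0.1]
width: 0.0161
```

```bash
python3 s.py
```

```text
t 3.4 p [0.5246 0.0767 0.0936] jaw 1.86 approach [ 2.e-04  7.e-04 -1.e+00] F [0.7 0.6 0.1] Fx,Fy rail 0.7 0.5 Mz [-0.06  0.07  0.03] w 0.0161 j [-0.61  0.22  0.43  1.87 -0.11  1.07 -0.11]
```

Run:
```python
from h import *
a=camera("top");b=camera("scene")
f=lambda i,u,v,w,h:cv2.resize(i[v:v+h,u:u+w,::-1],(400,400),interpolation=cv2.INTER_CUBIC)
cv2.imwrite("pics/f.png",np.hstack([f(a,235,165,60,60),f(b,230,160,50,50)]))
for P in[(.5246,.0767,.106),(.5246,.0767,.0796),(.5246,.0767,.17)]:
    u,v=px("top",P);print(P,(u-235)*400/60,(v-165)*400/60,end=' ');u,v=px("scene",P);print((u-230)*8+400,(v-160)*8)
```

```text
(0.5246, 0.0767, 0.106) 163.16910370890466 180.92645345707163 600.5628491287957 189.0251067942395
(0.5246, 0.0767, 0.0796) 161.7985067758737 190.67298208204932 601.4980695320749 235.00041166327537
(0.5246, 0.0767, 0.17) 166.78023647708187 155.24712495033916 598.214474860064 73.57935457048825
```

View pics/f.png

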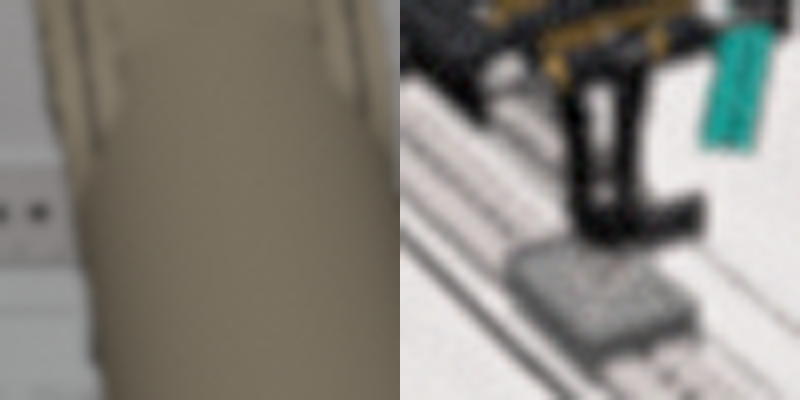

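Picture f shows the fingers closing free above the knob: knob top dot at (605,185), finger ends around v≈215 and merging with the black knob. The gripper sits about 30 mm higher in the image than its stated pose projects. The start picture shows the same offset. I'll touch the knob top gently to measure it.

apply_moves(deltas=[{"translation": [0,0,-0.003],"turn": [0,0,0],"hand": 0.015},{"translation": [0,0,-0.003],"turn": [0,0,0],"hand": 0.015},{"translation": [0,0,0],"turn": [0,0,0],"hand": 0.015}])

```text
time: 3.8
ee_pos: [0.5252, 0.0768, 0.0883]
eef_rot: [0.696, 0.718, 0.001, -0.0]
ft_force: [-3.5, -0.2, 7.6]
width: 0.0152
```

```bash
python3 s.py
```

```text
t 3.8 p [0.5252 0.0768 0.0883] jaw 1.86 approach [ 0.0014  0.0015 -1.    ] F [-3.5 -0.2  7.6] Fx,Fy rail -3.5 -0.1 Mz [-0.2   0.88  0.01] w 0.0152 j [-0.61  0.23  0.43  1.87 -0.11  1.06 -0.1 ]
```

Contact at TCP z≈0.0885 agrees with the pictures: the tool stands about 31 mm higher than its stated z. So the grasp height is a TCP reading of about 0.062. Lift, open, descend.

apply_moves(deltas=[{"translation": [-0.0005,0,0.01],"turn": [0,0,0],"hand": 0.06},{"translation": [0,0,0.005],"turn": [0,0,0],"hand": 0.06},{"translation": [0,0,0],"turn": [0,0,0],"hand": 0.06},{"translation": [0,0,0],"turn": [0,0,0],"hand": 0.06},{"translation": [0,0,0],"turn": [0,0,0],"hand": 0.06}])

```text
time: 4.3
ee_pos: [0.5248, 0.0769, 0.1042]
eef_rot: [0.696, 0.718, 0.001, 0.0]
ft_force: [-0.8, 0.1, 0.0]
width: 0.0473
```

apply_moves(deltas=[{"translation": [0,0,0],"turn": [0,0,0],"hand": 0.06},{"translation": [0,0,0],"turn": [0,0,0],"hand": 0.06},{"translation": [0,0,0],"turn": [0,0,0],"hand": 0.06}])

```text
time: 4.6
ee_pos: [0.5244, 0.0768, 0.1036]
eef_rot: [0.696, 0.718, 0.001, -0.0]
ft_force: [0.5, 0.1, -0.1]
width: 0.0591
```

```bash
python3 s.py
```

```text
t 4.6 p [0.5244 0.0768 0.1036] jaw 1.86 approach [ 9.0e-04  1.2e-03 -1.0e+00] F [ 0.5  0.1 -0.1] Fx,Fy rail 0.5 0.1 Mz [-0.13  0.07  0.03] w 0.0591 j [-0.62  0.21  0.43  1.86 -0.1   1.09 -0.11]
```

apply_moves(deltas=[{"translation": [0,0,-0.009],"turn": [0,0,0],"hand": 0.06},{"translation": [0,0,-0.009],"turn": [0,0,0],"hand": 0.06},{"translation": [0,0,0],"turn": [0,0,0],"hand": 0.06}])

```text
time: 4.9
ee_pos: [0.5241, 0.0768, 0.0837]
eef_rot: [0.695, 0.719, 0.001, -0.0]
ft_force: [-0.1, -0.2, -0.5]
width: 0.0604
```

```bash
python3 s.py
```

```text
t 4.9 p [0.5241 0.0768 0.0837] jaw 1.87 approach [ 4.0e-04  1.1e-03 -1.0e+00] F [-0.1 -0.2 -0.5] Fx,Fy rail -0.1 -0.2 Mz [-0.07  0.07 -0.01] w 0.0604 j [-0.61  0.23  0.43  1.88 -0.11  1.05 -0.1 ]
```

Past the knob top with no contact. Continuing down, then closing.

apply_moves(deltas=[{"translation": [0.0003,0,-0.008],"turn": [0,0,0],"hand": 0.06},{"translation": [0,0,-0.008],"turn": [0,0,0],"hand": 0.055},{"translation": [0,0,-0.003],"turn": [0,0,0],"hand": 0.05},{"translation": [0,0,0],"turn": [0,0,0],"hand": 0.045}])

```text
time: 5.3
ee_pos: [0.5239, 0.0766, 0.0621]
eef_rot: [0.696, 0.718, -0.0, -0.0]
ft_force: [-0.9, 0.0, 0.2]
width: 0.049
```

```bash
python3 s.py; python3 -c "
from h import *
crop('scene',215,140,80,60,10,'pics/g.png')"
```

```text
t 5.3 p [0.5239 0.0766 0.0621] jaw 1.86 approach [-9.e-04  5.e-04 -1.e+00] F [-0.9  0.   0.2] Fx,Fy rail -0.9 0.1 Mz [-0.03  0.05 -0.01] w 0.049 j [-0.61  0.26  0.43  1.9  -0.13  1.01 -0.09]
```

View pics/g.png

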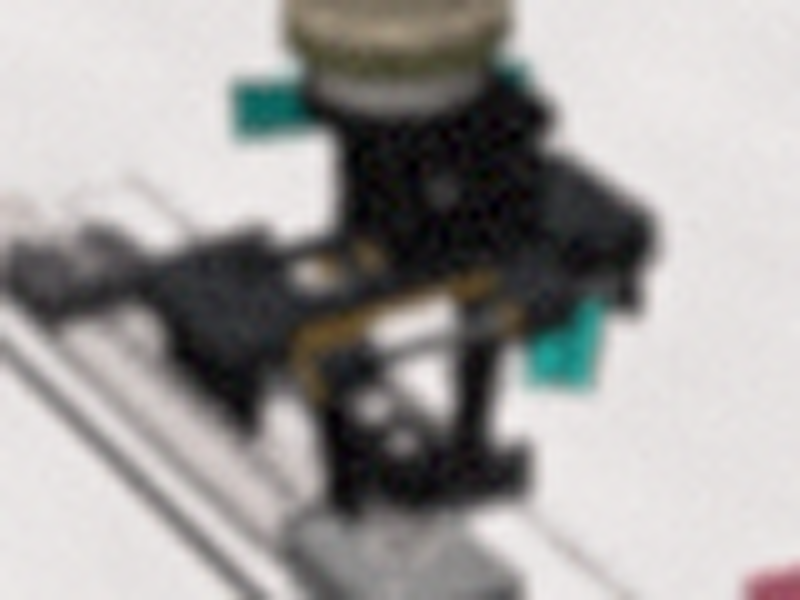

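Picture g shows the fingers at u≈340 and 478 straddling the knob (dot at (403,440)), clear of the saddle. Closing.

apply_moves(deltas=[{"translation": [0,0,0],"turn": [0,0,0],"hand": 0.02},{"translation": [0,0,0],"turn": [0,0,0],"hand": 0.02},{"translation": [0,0,0],"turn": [0,0,0],"hand": 0.02},{"translation": [0,0,0],"turn": [0,0,0],"hand": 0.02},{"translation": [0,0,0],"turn": [0,0,0],"hand": 0.02}], newtons=40)

```text
time: 5.85
ee_pos: [0.5253, 0.0767, 0.0631]
eef_rot: [0.696, 0.718, 0.001, 0.0]
ft_force: [2.1, -0.9, -2.1]
width: 0.0295
```

```bash
python3 s.py
```

```text
t 5.85 p [0.5253 0.0767 0.0631] jaw 1.86 approach [ 0.0021  0.001  -1.    ] F [ 2.1 -0.9 -2.1] Fx,Fy rail 2.0 -1.0 Mz [-0.03 -0.07 -0.  ] w 0.0295 j [-0.61  0.26  0.43  1.9  -0.13  1.01 -0.09]
```

Gripped at 29.5 mm. Lifting the plunger.

apply_moves(deltas=[{"translation": [0,0,0.005],"turn": [0,0,0],"hand": 0.02},{"translation": [0,0,0.005],"turn": [0,0,0],"hand": 0.02},{"translation": [0,0,0.002],"turn": [0,0,0],"hand": 0.02}])

```text
time: 6.15
ee_pos: [0.5251, 0.0766, 0.0737]
eef_rot: [0.695, 0.719, 0.001, 0.001]
ft_force: [7.1, 1.7, -13.4]
width: 0.0301
```

```bash
python3 s.py
```

```text
t 6.15 p [0.5251 0.0766 0.0737] jaw 1.87 approach [ 1.9e-03 -2.0e-04 -1.0e+00] F [  7.1   1.7 -13.4] Fx,Fy rail 7.1 1.5 Mz [ 0.19 -1.37 -0.02] w 0.0301 j [-0.61  0.25  0.43  1.89 -0.12  1.03 -0.1 ]
```

apply_moves(deltas=[{"translation": [0.0004,0,0.003],"turn": [0,0,0],"hand": 0.02},{"translation": [0,0,0.0005],"turn": [0,0,0],"hand": 0.02}])

```text
time: 6.35
ee_pos: [0.5251, 0.0766, 0.0758]
eef_rot: [0.695, 0.719, 0.0, 0.001]
ft_force: [6.7, 0.2, -13.5]
width: 0.0295
```

```bash
python3 s.py
```

```text
t 6.35 p [0.5251 0.0766 0.0758] jaw 1.88 approach [ 0.0014 -0.001  -1.    ] F [  6.7   0.2 -13.5] Fx,Fy rail 6.7 -0.0 Mz [ 0.18 -1.48 -0.01] w 0.0295 j [-0.61  0.25  0.43  1.88 -0.12  1.03 -0.1 ]
```

Force 13.5 N fits a lift of about 12.7 mm. Now clockwise.

apply_moves(deltas=[{"translation": [0,0,0.0003],"turn": [0,0,-0.12],"hand": 0.02},{"translation": [0,0,0.0003],"turn": [0,0,-0.14],"hand": 0.02}])

```text
time: 6.55
ee_pos: [0.525, 0.0767, 0.075]
eef_rot: [0.784, 0.62, -0.0, 0.001]
ft_force: [6.2, 0.1, -13.2]
width: 0.0296
```

```bash
python3 s.py
```

```text
t 6.55 p [0.525  0.0767 0.075 ] jaw -13.31 approach [ 0.0012 -0.0018 -1.    ] F [  6.2   0.1 -13.2] Fx,Fy rail 6.2 -0.1 Mz [ 0.32 -1.31 -0.03] w 0.0296 j [-0.64  0.25  0.47  1.89 -0.13  1.03 -0.36]
```

apply_moves(deltas=[{"translation": [0,0,0.0015],"turn": [0,0,-0.14],"hand": 0.02},{"translation": [0,0,0.0006],"turn": [0,0,-0.14],"hand": 0.02},{"translation": [0,0,0.0006],"turn": [0,0,-0.14],"hand": 0.02},{"translation": [0,0,0.0006],"turn": [0,0,-0.14],"hand": 0.02}])

```text
time: 6.95
ee_pos: [0.5249, 0.0771, 0.0754]
eef_rot: [0.93, 0.369, -0.0, 0.002]
ft_force: [6.1, 0.7, -13.5]
width: 0.029
```

```bash
python3 s.py
```

```text
t 6.95 p [0.5249 0.0771 0.0754] jaw -46.73 approach [ 3.0e-04 -3.3e-03 -1.0e+00] F [  6.1   0.7 -13.5] Fx,Fy rail 6.1 0.5 Mz [ 0.43 -1.39  0.01] w 0.029 j [-0.71  0.26  0.55  1.89 -0.15  1.04 -0.92]
```

apply_moves(deltas=[{"translation": [0,0,0.001],"turn": [0.002,0,-0.14],"hand": 0.02},{"translation": [0,0,0.0006],"turn": [0,0,-0.14],"hand": 0.02},{"translation": [0,0,0.0006],"turn": [0,0,-0.12],"hand": 0.02},{"translation": [0,0,0.0003],"turn": [0,0,0],"hand": 0.02}])

```text
time: 7.35
ee_pos: [0.525, 0.0774, 0.0752]
eef_rot: [0.986, 0.166, 0.0, 0.001]
ft_force: [5.9, 0.1, -13.5]
width: 0.0295
```

```bash
python3 s.py
```

```text
t 7.35 p [0.525  0.0774 0.0752] jaw -70.93 approach [ 7.0e-04 -2.5e-03 -1.0e+00] F [  5.9   0.1 -13.5] Fx,Fy rail 5.9 -0.1 Mz [ 0.31 -1.34  0.03] w 0.0295 j [-0.77  0.27  0.61  1.89 -0.17  1.04 -1.32]
```

apply_moves(deltas=[{"translation": [0,0,0.0003],"turn": [0,0,-0.045],"hand": 0.02},{"translation": [0,0,-0.002],"turn": [0,0,0],"hand": 0.02},{"translation": [0,0,-0.002],"turn": [0,0,0],"hand": 0.02},{"translation": [0,0,-0.002],"turn": [0,0,0],"hand": 0.02}])

```text
time: 7.75
ee_pos: [0.5256, 0.0776, 0.0697]
eef_rot: [0.99, 0.142, 0.001, 0.001]
ft_force: [-11.6, -2.6, 33.2]
width: 0.03
```

```bash
python3 s.py
```

```text
t 7.75 p [0.5256 0.0776 0.0697] jaw -73.68 approach [ 0.0021 -0.0023 -1.    ] F [-11.6  -2.6  33.2] Fx,Fy rail -11.7 -2.2 Mz [-0.34  2.84  0.02] w 0.03 j [-0.77  0.28  0.62  1.9  -0.18  1.02 -1.36]
```

Seated in the notch at 75.5° (the cross pin now carries the load). Relax and release the grip.

apply_moves(deltas=[{"translation": [0,0,0.0008],"turn": [0,0,0],"hand": 0.02},{"translation": [0,0,0],"turn": [0,0,0],"hand": 0.04},{"translation": [0,0,0],"turn": [0,0,0],"hand": 0.04},{"translation": [0,0,0],"turn": [0,0,0],"hand": 0.04}])

```text
time: 8.15
ee_pos: [0.5251, 0.0776, 0.0711]
eef_rot: [0.99, 0.142, 0.0, 0.001]
ft_force: [0.6, -0.4, 1.2]
width: 0.0391
```

```bash
python3 s.py
```

```text
t 8.15 p [0.5251 0.0776 0.0711] jaw -73.69 approach [ 0.0012 -0.0016 -1.    ] F [ 0.6 -0.4  1.2] Fx,Fy rail 0.6 -0.5 Mz [-0.02  0.14 -0.02] w 0.0391 j [-0.77  0.27  0.62  1.89 -0.18  1.03 -1.36]
```

apply_moves(deltas=[{"translation": [0.0002,-0.008,0],"turn": [0,0,0],"hand": 0.035},{"translation": [0.0003,-0.008,0],"turn": [0,0,0],"hand": 0.035},{"translation": [0.0003,-0.008,0],"turn": [0,0,0],"hand": 0.035}])

```text
time: 8.45
ee_pos: [0.5257, 0.0549, 0.0712]
eef_rot: [0.99, 0.144, 0.0, -0.0]
ft_force: [0.0, 3.4, -0.3]
width: 0.0354
```

```bash
python3 s.py
```

```text
t 8.45 p [0.5257 0.0549 0.0712] jaw -73.5 approach [ 8.e-04  9.e-04 -1.e+00] F [ 0.   3.4 -0.3] Fx,Fy rail 0.1 3.4 Mz [0.77 0.28 0.08] w 0.0354 j [-0.74  0.27  0.63  1.9  -0.18  1.03 -1.31]
```

Slides freely at 3.4 N, so the pin is out.

apply_moves(deltas=[{"translation": [0.0002,-0.006,0],"turn": [0,0,0],"hand": 0.035},{"translation": [0.0002,-0.006,0],"turn": [0,0,0],"hand": 0.035},{"translation": [0.0002,-0.006,0],"turn": [0,0,0],"hand": 0.035},{"translation": [0.0002,-0.006,0],"turn": [0,0,0],"hand": 0.035}])

```text
time: 8.85
ee_pos: [0.5264, 0.0288, 0.0712]
eef_rot: [0.99, 0.143, 0.0, -0.001]
ft_force: [-0.4, 3.5, -0.9]
width: 0.035
```

```bash
python3 s.py
```

```text
t 8.85 p [0.5264 0.0288 0.0712] jaw -73.53 approach [ 7.0e-04  1.9e-03 -1.0e+00] F [-0.4  3.5 -0.9] Fx,Fy rail -0.3 3.5 Mz [0.86 0.22 0.03] w 0.035 j [-0.7   0.27  0.64  1.9  -0.19  1.03 -1.26]
```

apply_moves(deltas=[{"translation": [0,-0.002,0],"turn": [0,0,0],"hand": 0.035},{"translation": [0,-0.002,0],"turn": [0,0,0],"hand": 0.035}])

```text
time: 9.05
ee_pos: [0.5265, 0.0237, 0.0713]
eef_rot: [0.99, 0.143, 0.001, -0.001]
ft_force: [0.5, 3.6, -0.6]
width: 0.0351
```

apply_moves(deltas=[{"translation": [0,-0.0015,0],"turn": [0,0,0],"hand": 0.035}])

```text
time: 9.15
ee_pos: [0.5266, 0.022, 0.0713]
eef_rot: [0.99, 0.143, 0.001, -0.001]
ft_force: [-0.3, 3.3, 0.2]
width: 0.0349
```

apply_moves(deltas=[{"translation": [0,-0.001,0],"turn": [0,0,0],"hand": 0.035}])

```text
time: 9.25
ee_pos: [0.5266, 0.0211, 0.0712]
eef_rot: [0.99, 0.143, 0.001, -0.001]
ft_force: [-0.2, 3.7, -0.5]
width: 0.035
```

```bash
python3 s.py
```

```text
t 9.25 p [0.5266 0.0211 0.0712] jaw -73.58 approach [ 0.001   0.0018 -1.    ] F [-0.2  3.7 -0.5] Fx,Fy rail -0.1 3.7 Mz [ 0.83  0.12 -0.01] w 0.035 j [-0.69  0.27  0.65  1.91 -0.19  1.03 -1.25]
```

apply_moves(deltas=[{"translation": [0,-0.0005,0],"turn": [0,0,0],"hand": 0.035}])

```text
time: 9.35
ee_pos: [0.5266, 0.0206, 0.0712]
eef_rot: [0.99, 0.143, 0.001, -0.001]
ft_force: [0.2, 3.9, -0.9]
width: 0.0353
```

apply_moves(deltas=[{"translation": [0,-0.0005,0],"turn": [0,0,0],"hand": 0.035},{"translation": [0,-0.0005,0],"turn": [0,0,0],"hand": 0.035}])

```text
time: 9.55
ee_pos: [0.5267, 0.0199, 0.0713]
eef_rot: [0.99, 0.143, 0.001, -0.001]
ft_force: [0.3, 4.0, -1.2]
width: 0.0352
```

apply_moves(deltas=[{"translation": [0,-0.0005,0],"turn": [0,0,0],"hand": 0.035},{"translation": [0,-0.0005,0],"turn": [0,0,0],"hand": 0.035}])

```text
time: 9.75
ee_pos: [0.5267, 0.019, 0.0713]
eef_rot: [0.99, 0.143, 0.001, -0.001]
ft_force: [-0.6, 3.8, 0.1]
width: 0.035
```

```bash
python3 s.py
```

```text
t 9.75 p [0.5267 0.019  0.0713] jaw -73.52 approach [ 0.0012  0.0019 -1.    ] F [-0.6  3.8  0.1] Fx,Fy rail -0.5 3.8 Mz [ 0.73  0.13 -0.01] w 0.035 j [-0.69  0.27  0.65  1.91 -0.19  1.03 -1.24]
```

apply_moves(deltas=[{"translation": [0,-0.0006,0],"turn": [0,0,0],"hand": 0.035},{"translation": [0,-0.0006,0],"turn": [0,0,0],"hand": 0.035},{"translation": [0,-0.0006,0],"turn": [0,0,0],"hand": 0.035}])

```text
time: 10.05
ee_pos: [0.5268, 0.0171, 0.0713]
eef_rot: [0.99, 0.143, 0.001, -0.001]
ft_force: [-0.6, 3.7, -1.3]
width: 0.0348
```

apply_moves(deltas=[{"translation": [0,-0.0005,0],"turn": [0,0,0],"hand": 0.035},{"translation": [0,-0.0005,0],"turn": [0,0,0],"hand": 0.035},{"translation": [0,-0.0005,0],"turn": [0,0,0],"hand": 0.035}])

```text
time: 10.35
ee_pos: [0.5268, 0.0159, 0.0713]
eef_rot: [0.99, 0.143, 0.001, -0.001]
ft_force: [0.7, 6.1, -0.3]
width: 0.0346
```

```bash
python3 s.py
```

```text
t 10.35 p [0.5268 0.0159 0.0713] jaw -73.5 approach [ 0.0013  0.0026 -1.    ] F [ 0.7  6.1 -0.3] Fx,Fy rail 0.9 6.1 Mz [1.29 0.09 0.04] w 0.0346 j [-0.68  0.27  0.65  1.91 -0.19  1.03 -1.23]
```

Force is rising to 6.1 N: the channel has reached the fence. Stepping to about 11 N.

apply_moves(deltas=[{"translation": [0,-0.0005,0],"turn": [0,0,0],"hand": 0.035}])

```text
time: 10.45
ee_pos: [0.5268, 0.016, 0.0713]
eef_rot: [0.99, 0.144, 0.001, -0.002]
ft_force: [-0.3, 5.7, -0.7]
width: 0.0348
```

```bash
python3 s.py
```

```text
t 10.45 p [0.5268 0.016  0.0713] jaw -73.48 approach [ 0.0014  0.0033 -1.    ] F [-0.3  5.7 -0.7] Fx,Fy rail -0.2 5.7 Mz [ 1.27  0.06 -0.04] w 0.0348 j [-0.68  0.27  0.65  1.91 -0.19  1.03 -1.23]
```

apply_moves(deltas=[{"translation": [0,-0.0008,0],"turn": [0,0,0],"hand": 0.035}])

```text
time: 10.55
ee_pos: [0.5268, 0.0159, 0.0713]
eef_rot: [0.99, 0.144, 0.001, -0.002]
ft_force: [0.2, 7.0, -0.2]
width: 0.035
```

```bash
python3 s.py
```

```text
t 10.55 p [0.5268 0.0159 0.0713] jaw -73.44 approach [ 0.0014  0.0041 -1.    ] F [ 0.2  7.  -0.2] Fx,Fy rail 0.4 7.0 Mz [ 1.42  0.08 -0.02] w 0.035 j [-0.68  0.27  0.65  1.91 -0.19  1.03 -1.23]
```

apply_moves(deltas=[{"translation": [0,-0.0014,0],"turn": [0,0,0],"hand": 0.035}])

```text
time: 10.65
ee_pos: [0.5269, 0.0156, 0.0713]
eef_rot: [0.99, 0.144, 0.001, -0.003]
ft_force: [0.0, 8.7, -0.9]
width: 0.035
```

```bash
python3 s.py
```

```text
t 10.65 p [0.5269 0.0156 0.0713] jaw -73.4 approach [ 0.0014  0.0053 -1.    ] F [ 0.   8.7 -0.9] Fx,Fy rail 0.3 8.7 Mz [ 1.94  0.07 -0.02] w 0.035 j [-0.68  0.27  0.65  1.91 -0.19  1.03 -1.23]
```

apply_moves(deltas=[{"translation": [0,-0.0019,0],"turn": [0,0,0],"hand": 0.035}])

```text
time: 10.75
ee_pos: [0.5268, 0.0154, 0.0713]
eef_rot: [0.989, 0.145, 0.001, -0.003]
ft_force: [-0.6, 11.2, 0.0]
width: 0.0351
```

```bash
python3 s.py
```

```text
t 10.75 p [0.5268 0.0154 0.0713] jaw -73.33 approach [ 0.0013  0.0072 -1.    ] F [-0.6 11.2  0. ] Fx,Fy rail -0.2 11.2 Mz [2.23 0.23 0.01] w 0.0351 j [-0.68  0.27  0.65  1.91 -0.2   1.03 -1.22]
```

apply_moves(deltas=[{"translation": [0,-0.0021,0],"turn": [0,0,0],"hand": 0.035}])

```text
time: 10.85
ee_pos: [0.5268, 0.0153, 0.0713]
eef_rot: [0.989, 0.146, 0.001, -0.005]
ft_force: [-0.4, 10.9, -0.1]
width: 0.0351
```

```bash
python3 s.py
```

```text
t 10.85 p [0.5268 0.0153 0.0713] jaw -73.24 approach [ 0.001   0.0094 -1.    ] F [-0.4 10.9 -0.1] Fx,Fy rail -0.0 10.9 Mz [2.4  0.17 0.02] w 0.0351 j [-0.67  0.27  0.65  1.91 -0.2   1.03 -1.22]
```

About 11 N held. Now back off, open, and withdraw straight up.

apply_moves(deltas=[{"translation": [0,0.0015,0],"turn": [0,0,0],"hand": 0.045},{"translation": [0,0.001,0],"turn": [0,0,0],"hand": 0.055},{"translation": [0,0,0],"turn": [0,0,0],"hand": 0.055},{"translation": [0,0,0],"turn": [0,0,0],"hand": 0.055}])

```text
time: 11.25
ee_pos: [0.5266, 0.0153, 0.0713]
eef_rot: [0.989, 0.145, 0.001, -0.003]
ft_force: [0.2, 1.1, -0.2]
width: 0.0537
```

```bash
python3 s.py
```

```text
t 11.25 p [0.5266 0.0153 0.0713] jaw -73.33 approach [ 8.0e-04  6.7e-03 -1.0e+00] F [ 0.2  1.1 -0.2] Fx,Fy rail 0.2 1.1 Mz [-0.07  0.12 -0.01] w 0.0537 j [-0.68  0.27  0.65  1.91 -0.2   1.03 -1.23]
```

apply_moves(deltas=[{"translation": [0,0.002,0.01],"turn": [0,0,0],"hand": 0.06},{"translation": [0,0,0.015],"turn": [0,0,0],"hand": 0.06},{"translation": [0,0,0.02],"turn": [0,0,0],"hand": 0.06},{"translation": [0,0,0.03],"turn": [0,0,0],"hand": 0.06},{"translation": [0,0,0.03],"turn": [0,0,0],"hand": 0.06}])

```text
time: 11.75
ee_pos: [0.5238, 0.015, 0.1788]
eef_rot: [0.99, 0.143, -0.002, -0.002]
ft_force: [0.5, -0.4, 0.0]
width: 0.0599
```

apply_moves(deltas=[{"translation": [-0.02,0.045,0.01],"turn": [0,0,0],"hand": 0.06},{"translation": [-0.02,0.045,0.01],"turn": [0,0,0],"hand": 0.06},{"translation": [-0.02,0.045,0.01],"turn": [0,0,0],"hand": 0.06},{"translation": [-0.02,0.045,0.01],"turn": [0,0,0],"hand": 0.06},{"translation": [-0.02,0.045,0],"turn": [0,0,0],"hand": 0.06}])

```text
time: 12.25
ee_pos: [0.4264, 0.2354, 0.2297]
eef_rot: [0.991, 0.134, 0.005, -0.002]
ft_force: [2.3, 0.9, 0.2]
width: 0.0601
```

apply_moves(deltas=[{"translation": [-0.02,0.045,0],"turn": [0,0,0],"hand": 0.06},{"translation": [-0.02,0.045,0],"turn": [0,0,0],"hand": 0.06},{"translation": [-0.02,0.045,0],"turn": [0,0,0],"hand": 0.06},{"translation": [0,0,0],"turn": [0,0,0],"hand": 0.06}])

```text
time: 12.65
ee_pos: [0.3607, 0.3782, 0.2339]
eef_rot: [0.991, 0.137, 0.006, -0.004]
ft_force: [0.0, -0.6, -0.3]
width: 0.0598
```

```bash
python3 s.py
python3 - <<'E'
from h import *
crop("top",220,180,170,52,4.7,"pics/h1.png");crop("scene",195,145,85,64,9.4,"pics/h2.png")
a=cv2.imread("pics/h1.png");b=cv2.imread("pics/h2.png")[120:470];w=min(a.shape[1],b.shape[1])
cv2.imwrite("pics/h.png",np.vstack([a[:,:w],b[:,:w]]))
E
```

```text
t 12.65 p [0.3607 0.3782 0.2339] jaw -74.24 approach [ 0.0115  0.0101 -0.9999] F [ 0.  -0.6 -0.3] Fx,Fy rail 0.0 -0.6 Mz [-0.09  0.16 -0.03] w 0.0598 j [-1.18  0.07  0.3   1.71 -0.02  1.35 -2.17]
```

View pics/h.png

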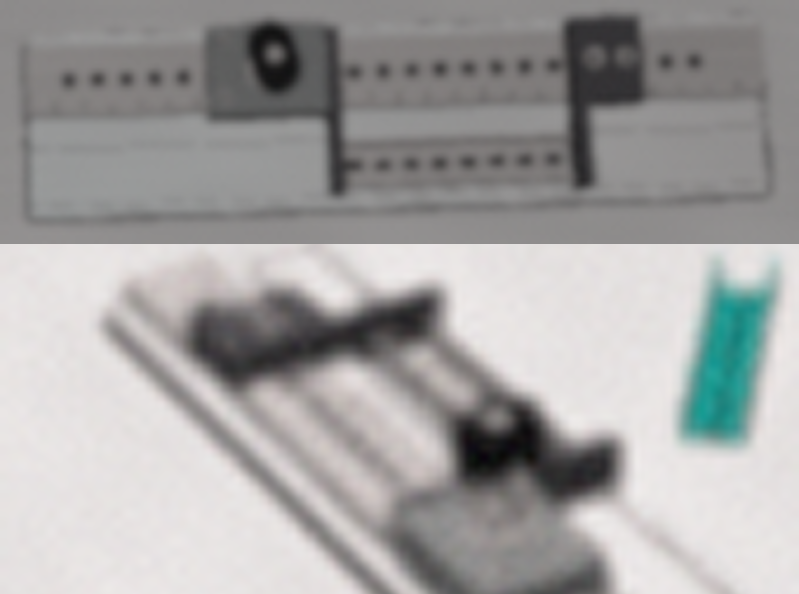

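Picture h shows the knob turned clockwise by about 75° and still parked at (273,57). The channel spans 343–572 with no gap to the stop arm (338) or the fence (572). Nothing else in view has moved. Handing in.

```bash
python3 -c "
from bench import order;print(order.close_job())"
```

```text
the job is handed in; nothing more can be done
None
```

The stop is set: it stands against the channel, which is home against the end fence, and the job is handed in at about 12.7 s.

- **Plunger:** I lifted it about 12.7 mm (13.5 N), turned the knob clockwise about 75.5° and seated it in the rest notch. It stayed parked when I opened the jaws.
- **Slide and press:** The freed stop dragged at about 3.5 N. It carried the channel home to the fence, and I pressed to 11 N, measured at the wrist. That total includes the drag, so the channel itself saw about 7.5 N.
- **Last checks:** The final pictures show no gap at either end of the channel and the knob still parked. The other things on the bench were never touched, but I did not compare them with a full final picture.
- **What disagreed:** The tool stands about 31 mm higher than its reported z and the stated tool geometry imply. My first grasp therefore closed on air above the knob. I measured the offset with a gentle touch of about 8 N on the knob top and corrected for it. Seating the knob in the notch briefly pressed on it with 33 N through the fingers.

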